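# Snap the battery cover onto the nest-box camera

### The job

Pick up the blue battery cover, set it squarely over the open battery collar on top of the green nest-box camera, and press it straight down until both clips snap and it is fully home. Do not let go: keep pushing down firmly, with about 10 newtons or a little more, and finish while still pressing the seated cover. Leave the orange spare cover and the other things on the table where they are.

Things in the scene. Friction and masses are not known exactly. Their poses are not given: they have to be found in the camera images.
- housing: nest-box camera, fixed: dark green case 116 (x) by 84 mm (y) on a plywood block 140 by 110 mm, 30 mm high; it stands upright, z up, lens on its -x face; flat top (shoulder) 90 mm above the table. Origin: centre of the block's underside, on the table. A grey open battery collar (84 mm along x, 54 mm along y outside) rises 26 mm above the shoulder.
- housing_rim (a point): centre of the collar's top edge, 116 mm above the table; axes as the housing's. The collar's top 8 mm narrow by 5 mm a side as a lead-in. The cover is home when point cover_seat is at this point, with the cover's x along the housing's x, either way round.
- latch_far (a joint): sprung steel latch at the collar's +x end (its twin latch_near at the -x end): a round bar along y, 24 mm long, 10 mm in diameter, sticking out 4.5 mm, its middle 13.5 mm below the collar's top edge. 0: fully out; grows to 0.006 m as it is pushed in; springs back.
- latch_near (a joint): the same latch at the collar's -x end; 0: fully out, 0.006 m: pushed in.
- cover: blue plastic clip cover, loose, 60 to 130 g, skirt down on the table. 99 (x) by 63 mm (y); skirt 24 mm deep, top plate 5 mm (upper face 29 mm above the origin), on it a grip rib 50 mm long (x), 20 mm wide (y), 30 mm tall. Origin: centre of the skirt's lower edge; z up. Same under a half turn. The skirt is 87 by 57 mm inside: 1.5 mm to spare on each side of the collar.
- cover_rib (a point): centre of the cover's grip rib, 44 mm above the cover's origin and 15 mm below the rib's top; axes as the cover's. Pinch the rib across y.
- cover_seat (a point): centre of the underside of the cover's top plate, 24 mm above its origin; lands on the collar's top edge. The cover first rests on the latches about 14 mm above home; pushing on takes up to 10 to 18 N; some 7 mm above home the latches spring into windows in the skirt's ends, the force drops suddenly and they draw the cover down; the plate then lands hard on the collar.
- spare_cover: orange spare cover of the same shape and size as the blue one, loose on the table; it stays there. Origin: centre of its underside.
- jar: amber glass jar with a steel lid, 64 mm in diameter, 85 mm tall, bystander. Origin: centre of its underside.
- ring_tub: yellow plastic bowl, 84 mm in diameter, 50 mm tall, bystander. Origin: centre of its underside.
- screwdriver: screwdriver lying on the table near the robot, bystander.
- wrench: steel wrench lying on the table near the robot, bystander.
- photo_camera: black and silver photo camera, 132 mm wide, 98 mm tall, bystander at the back of the table. Origin: centre of its underside.
- torch: red torch standing on its head, 48 mm in diameter, 120 mm tall, bystander at the back of the table. Origin: centre of its underside.
Mind the look-alikes: they are no part of the job. Of the things like the cover, leave any that is turquoise; of the rest the larger one is meant.

How it is judged:
On the way, in this order (a step that is already met when the one before it is completed fails the run):
1. the blue cover is set squarely over the collar and rests on the latches, not yet snapped (horizontal distance between cover_seat and housing_rim below 0.005 m and angle between the x axis of cover and the x axis of housing, either way round below 0.12 rad and angle between cover's own z axis and vertical below 0.08 rad and z of cover_seat in the frame of housing_rim between 0.0075 and 0.017 m and contact force between cover and housing above 0.3 N), for 0.05 s.
2. the blue cover has snapped over the latches and is home on the collar (horizontal distance between cover_seat and housing_rim below 0.005 m and angle between the x axis of cover and the x axis of housing, either way round below 0.12 rad and angle between cover's own z axis and vertical below 0.08 rad and z of cover_seat in the frame of housing_rim below 0.003 m), for 0.1 s.
At the end, for the whole second after the job is handed in: The blue cover sits snapped home on the camera's collar (plate less than 3 mm above the collar's top, centred within 5 mm, square within 0.12 rad, level within 0.08 rad), and the robot is still on it and presses it onto the camera with more than 6 N (all of step 2 and contact force between cover and housing above 6 N and contact force between any of the fingers, the arm and cover above 3 N); the arm keeps its last pose, push and grip.
It fails at once if the orange cover or another bystander is moved more than 30 mm (distance of any of spare_cover, jar, ring_tub, screwdriver, wrench, photo_camera, torch from where it was at the start of the episode above 0.03 m).
It also fails if it takes over 58 s, if anything falls off the work surface, if the arm or the gripper's body presses on something with over 40 N, if the wrist force passes 120 N, or if a joint passes its speed limit or range.

### The arm

A 6-joint arm with a two-finger parallel gripper is mounted at the origin on the work surface. World frame = base frame: x ahead of the robot, y to its left, z up, the work surface at z = 0. Lengths are in m, angles in rad, forces in N, time in s.
With the tool pointing down it reaches from about 0.375 to 0.9 m from the base axis. Payload 3.1 kg.
Tool frame: the origin (TCP) lies midway between the tips of the shut fingers; the grasp point (between the pads) lies grip_point_offset behind it (grip_point_offset is the distance from the TCP to the grasp point, in m); y points along the fingers, z is the direction in which the jaws open and shut, and the axes are right-handed (so a half turn about y gives the same grasp; the last joint's range is limited). The gripper opens to 87 mm and grips with 3 to 60 N. Pads are 19 mm wide; open, the fingers measure 117 mm over their backs; the gripper's body (75 mm by 190 mm) begins 51 mm behind the grasp point.
Start: joints at [-1.367, 0.527, 1.433, -0, 1.181, -0.178], TCP at [0.233, -0.58, 0.223] pointing down, gripper open.
Joint ranges: [-3.08, 3.08], [-0.75, 2.2], [0.22, 2.44], [-1.43, 4.57], [0, 2.65], [-2.85, 2.85]. Speed limits (rad/s): [2.79, 2.79, 3.14, 3.14, 3.14, 3.14].

### API

Orientations are given as a unit quaternion [x, y, z, w].
In Python, from rig import * gives the robot as it stands.
- The arm moves only by the tool jog_arm, never from a script. Its argument "increments" is a list that holds one entry, the list of rows, each a list of 7 numbers: the turn, a rotation vector about the world's x, y, z in degrees, then the shift along the world's x, y, z in m, then the closure, from -1 (fully open) to 1 (shut), so that 0 is half open. In form: [[[rx, ry, rz, x, y, z, jaw], ...]]. A call has 1 to 8 rows; each row is the pose to reach, as a shift and turn from the pose measured when the call began; what a row does not reach only later rows make up. A row lasts 1/10 s, in which the tool goes at most 50 mm and 8.59 degrees, less where a joint would pass 70% of its speed; a pose out of reach is approached as far as the arm can. A call with a gripper value outside its range is refused whole. The fingers move at their own pace and stop on an object; "squeeze" is the grip in N (left out, the last holds). Time passes only in rows, so rows that repeat a pose let the fingers close. It gives the time, the measured TCP pose, the force and the opening at its end, in the units of the state.
- get_obs(): the state, without advancing time (a new reading comes with each control period).
- camera(name): name is "scene" or "top" or "wrist"; returns the picture (480x640x3 uint8, red, green, blue); there is no depth.
- camera_info(name): a dict with "K" (3x3 intrinsics, pixels), "k1" (the pictures are not rectified: a ray, as slopes to the right and down, at radius r is drawn at 1 + k1 r^2 times it, then the intrinsics apply), "R" (3x3) and "t" (3): a world point X has camera coordinates R X + t. Camera axes: x right, y down, z forward; pixel columns grow to the right and rows downward; lengths in m; the calibration is good to about 2 mm. A picture is of the moment at which its call begins: read the wrist's pose just before it. camera_info takes no time and is no camera call; for the wrist camera it gives the pose at the moment of the call.
- hand_in(): hands the job in, once; it reports no verdict.
The state is a dict: "time": time; "q": joint angles; "joint_velocities": joint speeds; "joint_torque": joint torques, N m; "position": TCP position; "tool_rot": TCP orientation; "ft_force": force on the tool from outside, world axes, zero at the start; "moment": the same for the moment, N m; "grip_width": finger opening in m.
Only numpy, scipy, OpenCV 4.12 (cv2) and the standard library are available. Lean on these libraries where they do the work, as an engineer would, in place of code of your own. Each camera call takes 0.05 s, during which the arm holds its last target.

## Working session

There is one attempt and no reset: what is moved stays moved. The work goes in short steps, Python scripts to look and compute and a tool call to move; the robot and the scene stay as the last step left them, time stands still between calls to the robot, and variables do not carry over. Pictures are saved under pics/ and viewed, and the job is handed in when it is done.

Besides the shell and the picture viewer there is one more tool, called after "Call:" by a JSON object that holds its "fn" and its "kwargs". jog_arm: Moves the arm, as the interface text tells. Its arguments: {"type":"object","properties":{"increments":{"type":"array","items":{"type":"array","items":{"type":"array","items":{"type":"number"}}}},"squeeze":{"type":"number"}},"required":["increments"]}

```bash
mkdir -p pics; ls
python3 - <<'E'
from rig import *
import cv2
o=get_obs()
for k,v in o.items(): print(k,v)
for n in ("scene","top","wrist"):
    i=camera_info(n); print(n,i)
    im=camera(n); cv2.imwrite(f"pics/{n}0.png",im[:,:,::-1])
E
```

```text
pics
time 0.0
q [-1.36650879e+00  5.28467023e-01  1.43386815e+00 -7.51986240e-06
  1.18135264e+00 -1.78462930e-01]
joint_velocities [-0.00061222 -0.00046412 -0.00050566 -0.0001536   0.00199906 -0.00013856]
joint_torque [ 2.66355328e-04 -4.40044105e+01 -1.76593941e+01  6.31426298e-02
  5.84447093e-02 -1.88136701e-04]
position [ 0.23332287 -0.57905794  0.22158194]
tool_rot [-0.13451116  0.69493762 -0.69345632  0.13448711]
ft_force [ 0.46017997 -0.19187092  0.43182121]
moment [ 0.01316909 -0.01585101  0.01173771]
grip_width 0.08697605610996753
scene {'K': array([[517.53761488,   0.        , 315.49839784],
       [  0.        , 517.53761488, 241.7765034 ],
       [  0.        ,   0.        ,   1.        ]]), 'k1': -0.01746423016636874, 'R': array([[ 0.83237013,  0.55418825, -0.00594611],
       [ 0.45203506, -0.68506918, -0.57126573],
       [-0.32066225,  0.47281667, -0.82074363]]), 't': array([-0.41065738, -0.28517411,  1.58433394])}
top {'K': array([[463.3634354 ,   0.        , 319.52655158],
       [  0.        , 463.3634354 , 234.42159661],
       [  0.        ,   0.        ,   1.        ]]), 'k1': -0.008451377494291226, 'R': array([[ 6.92285461e-04, -9.99875985e-01, -1.57332719e-02],
       [-9.94294112e-01,  9.90037028e-04, -1.06668823e-01],
       [ 1.06671171e-01,  1.57173449e-02, -9.94170119e-01]]), 't': array([-0.11727922,  0.57700213,  1.03556124])}
wrist {'K': array([[353.09846693,   0.        , 318.89109252],
       [  0.        , 353.09846693, 240.79259466],
       [  0.        ,   0.        ,   1.        ]]), 'k1': -0.004570616478910854, 'R': array([[ 0.37326801, -0.92771983, -0.00262789],
       [-0.88576139, -0.35722545,  0.29633888],
       [-0.2758582 , -0.10828614, -0.95507925]]), 't': array([-0.62496216, -0.03509185,  0.39254896])}
```

View pics/scene0.png

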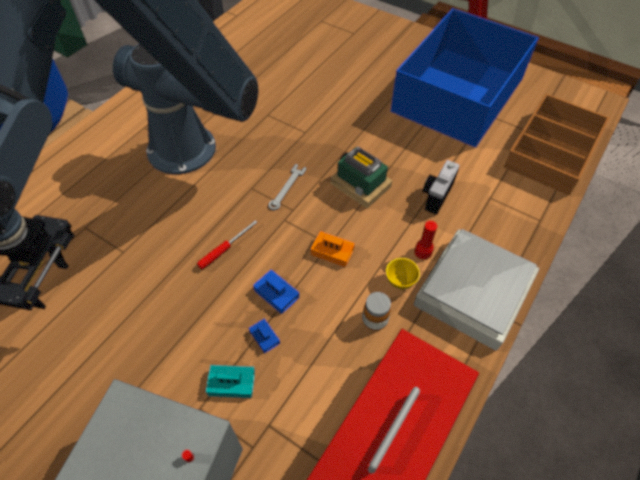

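View pics/top0.png

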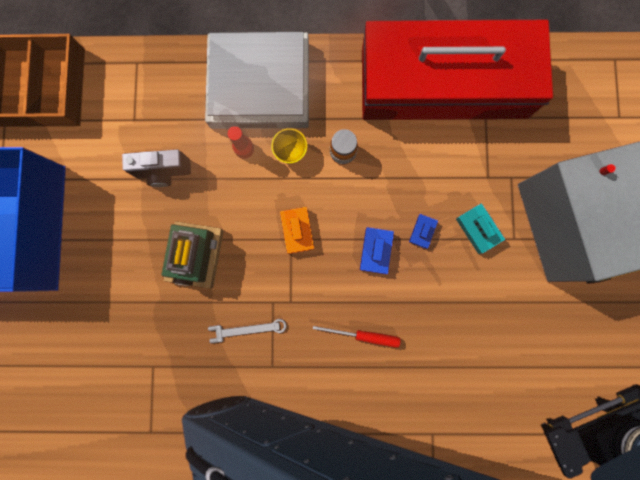

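View pics/wrist0.png

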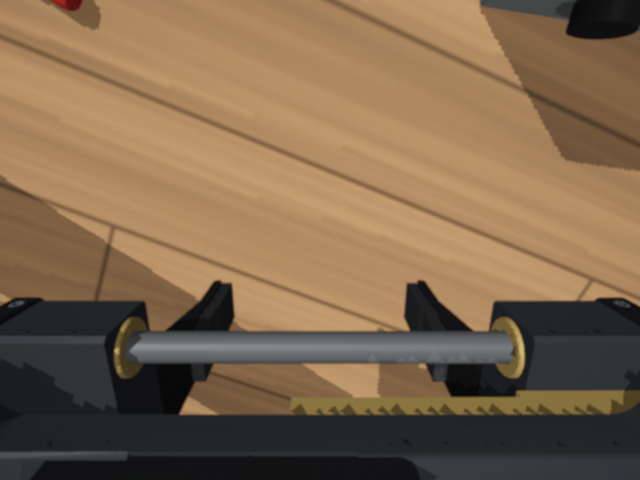

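In the top view, the things like the cover are large blue (377,251), small blue (424,232), turquoise (481,229) and orange (297,231). Turquoise is excluded, orange is the spare, and the larger blue one at (377,251) fits. The housing is at (190,255). I'll measure both and confirm the cover in an enlarged crop.

```bash
cat > h.py <<'E'
import numpy as np, cv2
from scipy.spatial.transform import Rotation as Rn
def cast(info,uv,z):
    K=info["K"];k1=info["k1"];R=info["R"];t=info["t"]
    uv=np.atleast_2d(np.array(uv,float))
    d=(uv-[K[0,2],K[1,2]])/[K[0,0],K[1,1]]
    s=d.copy()
    for _ in range(10):
        r2=(s**2).sum(1,keepdims=True); s=d/(1+k1*r2)
    ray=np.c_[s,np.ones(len(s))]@R
    C=-R.T@t
    return C+ray*((z-C[2])/ray[:,2])[:,None]
def proj(info,X):
    X=np.atleast_2d(X);c=X@info["R"].T+info["t"]
    s=c[:,:2]/c[:,2:];s=s*(1+info["k1"]*(s**2).sum(1,keepdims=True))
    return s@info["K"][:2,:2].T+info["K"][:2,2]
def blobs(mask,minA=60):
    n,l,st,c=cv2.connectedComponentsWithStats(mask.astype(np.uint8))
    return [(st[i,4],c[i],l==i) for i in range(1,n) if st[i,4]>minA]
def hull(m):
    cs,_=cv2.findContours(m.astype(np.uint8),cv2.RETR_EXTERNAL,cv2.CHAIN_APPROX_NONE)
    return np.vstack(cs)[:,0]
E
python3 - <<'E'
from h import *
from rig import camera_info
for n in("top","scene"):
    im=cv2.imread(f"pics/{n}0.png"); hsv=cv2.cvtColor(im,cv2.COLOR_BGR2HSV); i=camera_info(n)
    m=cv2.inRange(hsv,(108,150,60),(125,255,255))>0
    for a,c,mm in blobs(m):
        w=cast(i,hull(mm),0.02)[:,:2]*1000
        r=cv2.minAreaRect(w.astype(np.float32)); print(n,a,c.round(1),[np.round(x,1) for x in r])
    for nm,z in(("green",.09),):
        m=cv2.inRange(hsv,(50,60,20),(90,255,120))>0
        for a,c,mm in blobs(m):
            r=cv2.minAreaRect((cast(i,hull(mm),z)[:,:2]*1000).astype(np.float32)); print(n,nm,a,c.round(1),[np.round(x,1) for x in r])
    if n=="top":
        a=cv2.resize(im[200:290,330:450],None,fx=5,fy=5,interpolation=cv2.INTER_CUBIC)
        b=cv2.resize(im[210:300,150:230],None,fx=6.25,fy=6.25,interpolation=cv2.INTER_CUBIC)
        cv2.imwrite("pics/c1.png",a); cv2.imwrite("pics/c2.png",b)
E
```

```text
top 6261 [ 24.3 225.6] [array([621.3, 564.3]), array([343.6, 153.5]), np.float64(3.6)]
top 507 [422.8 230.8] [array([ 585.8, -357.3]), array([43. , 67.5]), np.float64(68.9)]
top 1133 [376.4 250.3] [array([ 541.3, -249. ]), array([62.5, 98.2]), np.float64(80.8)]
top green 122 [468.8 235.3] [array([ 569. , -440.2]), array([89.4,  6.8]), np.float64(31.3)]
top green 182 [486.9 234. ] [array([ 575. , -475.8]), array([69.7, 23.6]), np.float64(51.0)]
top green 73 [200.  232.6] [array([577.1, 142.8]), array([32.6, 14.4]), np.float64(56.8)]
top green 149 [179.3 275.8] [array([481.3, 183.3]), array([77. , 13.9]), np.float64(75.4)]
scene 10957 [461.9  75.3] [array([562.3, 802.5]), array([372. , 641.7]), np.float64(0.4)]
scene 817 [55.1 93.8] [array([-516.3,  -41.9]), array([ 73.6, 344.7]), np.float64(43.5)]
scene 980 [275.9 291. ] [array([ 542.6, -250.7]), array([ 67.3, 104.2]), np.float64(81.0)]
scene 499 [264.  335.3] [array([ 589.6, -362.3]), array([42.8, 71. ]), np.float64(68.8)]
scene green 1036 [68.3 31.9] [array([-682.6,  166.1]), array([103., 357.]), np.float64(58.4)]
scene green 813 [361.2 176. ] [array([546.8, 135. ]), array([132.3, 114.2]), np.float64(14.6)]
scene green 312 [222.5 382.4] [array([ 608.1, -515.3]), array([72.8, 27. ]), np.float64(40.5)]
scene green 168 [228.7 394.5] [array([ 632.1, -529.7]), array([93.5,  9.1]), np.float64(31.1)]
```

View pics/c1.png

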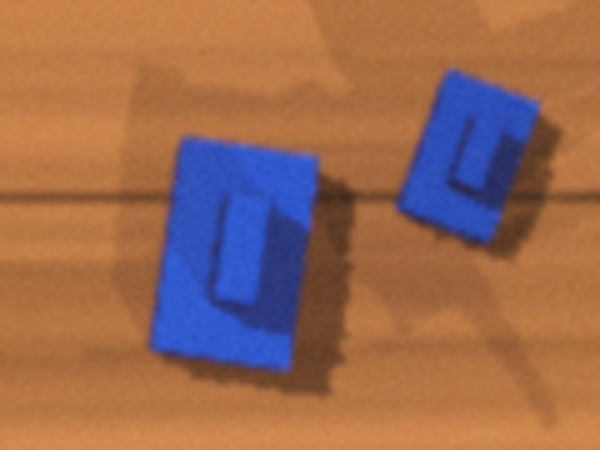

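View pics/c2.png

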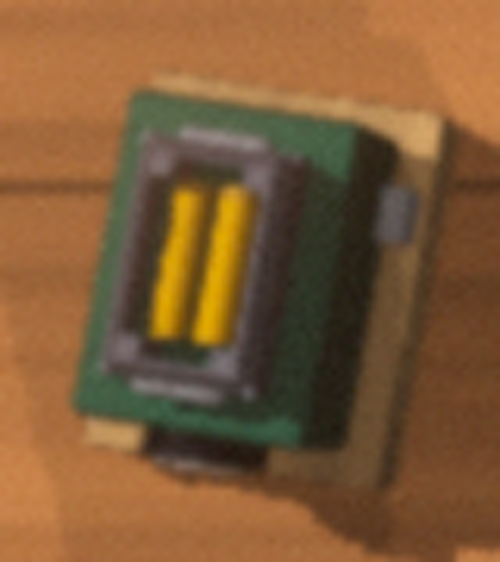

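The crop confirms it. The large blue cover measures about 62x98 mm, against 43x67 mm for the small one, and matches 63x99. Next: refined poses and the jaw direction.

Run:
```python
from h import *
from rig import *
im=cv2.imread("pics/top0.png"); hsv=cv2.cvtColor(im,cv2.COLOR_BGR2HSV); i=camera_info("top")
b=[x for x in blobs(cv2.inRange(hsv,(108,150,60),(125,255,255))>0) if 900<x[0]<1500][0]
r=cv2.minAreaRect((cast(i,hull(b[2]),.029)[:,:2]*1000).astype(np.float32)); print("cover",r)
c=lambda L:np.array(L)/6.25+[150,210]-0.5
sh=cast(i,c([(130,92),(355,128),(300,447),(75,412)]),.09); print(sh.round(3),sh.mean(0))
co=cast(i,c([(145,133),(305,158),(255,395),(107,372)]),.112); print(co.round(3),co.mean(0))
w=camera_info("wrist"); o=get_obs(); T=Rn.from_quat(o["tool_rot"]).as_matrix()
C=-w["R"].T@w["t"]; print("tool axes cols",T.round(3)); print("cam in tool",T.T@(C-o["position"]),"cam axes in tool",(w["R"]@T).round(3))
print({k:v for k,v in globals().items() if 'grip' in k}, C)
```

```text
cover ((540.6027221679688, -248.0614471435547), (61.93677520751953, 97.35262298583984), 80.76288604736328)
[[0.593 0.208 0.09 ]
 [0.581 0.129 0.09 ]
 [0.47  0.145 0.09 ]
 [0.482 0.223 0.09 ]] [0.53132354 0.17624604 0.09      ]
[[0.576 0.195 0.112]
 [0.568 0.14  0.112]
 [0.487 0.154 0.112]
 [0.495 0.205 0.112]] [0.53147242 0.17355604 0.112     ]
tool axes cols [[-0.928 -0.     0.374]
 [-0.374  0.002 -0.928]
 [-0.    -1.    -0.002]]
cam in tool [-0.08255815 -0.1619775   0.0013403 ] cam axes in tool [[ 0.     0.001  1.   ]
 [ 0.955 -0.297 -0.   ]
 [ 0.297  0.955 -0.001]]
{'grip_point_offset': 0.0187} [ 0.31049451 -0.54987145  0.38379015]
```

Call:
{"fn": "jog_arm", "kwargs": {"increments": [[[0, 0, -8, 0.035, 0.037, 0, -1], [0, 0, -16, 0.07, 0.074, 0, -1], [0, 0, -24, 0.105, 0.111, 0, -1], [0, 0, -31, 0.14, 0.148, 0, -1], [0, 0, -31, 0.175, 0.185, 0, -1], [0, 0, -31, 0.21, 0.222, 0, -1], [0, 0, -31, 0.245, 0.26, 0, -1], [0, 0, -31, 0.28, 0.3, 0, -1]]], "squeeze": 30}}

```text
time: 0.95
position: [0.5074, -0.2856, 0.2216]
tool_rot: [0.056, 0.705, -0.704, -0.056]
ft_force: [-0.7, -0.6, 0.2]
grip_width: 0.0868
```

Run:
```python
from h import *
from rig import *
o=get_obs(); i=camera_info("wrist"); im=camera("wrist")[:,:,::-1].copy(); cv2.imwrite("pics/w1.png",im)
T=Rn.from_quat(o["tool_rot"]).as_matrix(); print(o["position"],"jaw ang",np.degrees(np.arctan2(T[1,2],T[0,2])),T[:,1])
hsv=cv2.cvtColor(im,cv2.COLOR_BGR2HSV)
for a,c,mm in blobs(cv2.inRange(hsv,(105,120,40),(128,255,255))>0,400):
    r=cv2.minAreaRect((cast(i,hull(mm),.029)[:,:2]*1000).astype(np.float32)); print(a,c,r)
```

```text
[ 0.5073743  -0.28557389  0.22163423] jaw ang -99.0779325163689 [ 4.41224312e-04  1.65476387e-03 -9.99998534e-01]
3259 [378.7247622  119.91745934] ((589.3067016601562, -356.4975891113281), (43.024024963378906, 66.31412506103516), 68.29723358154297)
5953 [276.89635478 183.32000672] ((544.0840454101562, -249.2908172607422), (62.200504302978516, 96.35196685791016), 80.70580291748047)
```

View pics/w1.png

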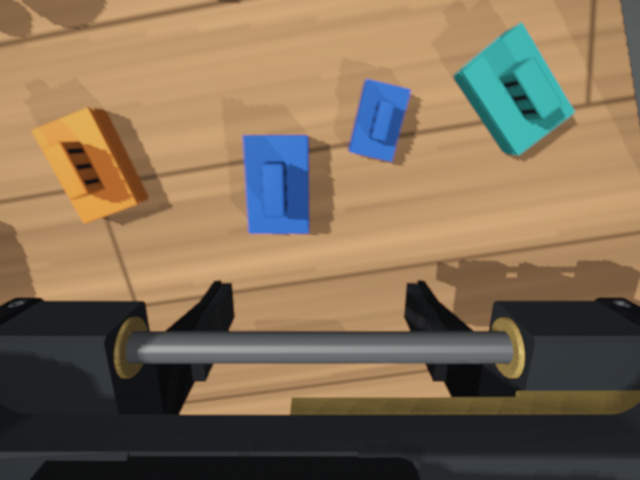

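The wrist view shows the large blue cover at (277,183), orange at (90,165), small blue at (380,120) and turquoise at (515,90). All three measurements agree on (0.543, -0.249), long axis at -9.3°. Next I'll go down and grasp.

Call:
{"fn": "jog_arm", "kwargs": {"increments": [[[0, 0, 0, 0.018, 0.018, -0.03, -1], [0, 0, 0, 0.036, 0.037, -0.06, -1], [0, 0, 0, 0.036, 0.037, -0.1, -1], [0, 0, 0, 0.036, 0.037, -0.135, -1], [0, 0, 0, 0.036, 0.037, -0.165, -1], [0, 0, 0, 0.036, 0.037, -0.184, -1], [0, 0, 0, 0.036, 0.037, -0.189, -1], [0, 0, 0, 0.036, 0.037, -0.189, -1]]]}}

```text
time: 1.8
position: [0.5474, -0.2416, 0.0319]
tool_rot: [0.055, 0.708, -0.702, -0.053]
ft_force: [0.1, -0.6, -0.1]
grip_width: 0.0869
```

Run:
```python
from h import *
from rig import *
o=get_obs(); i=camera_info("wrist"); im=camera("wrist")[:,:,::-1].copy(); cv2.imwrite("pics/w2.png",im)
print(o["position"],o["ft_force"])
```

```text
[ 0.54739609 -0.2416475   0.03193227] [ 0.11875538 -0.6117882  -0.07082344]
```

View pics/w2.png

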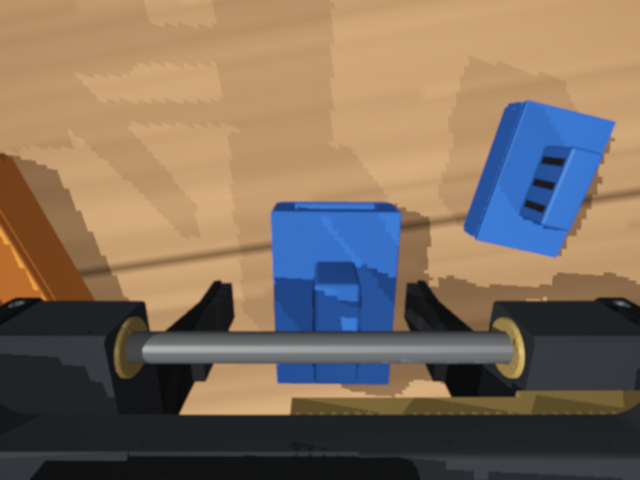

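The wrist view shows the tips straddling the cover, but the rib (337,290) sits right of the jaw centre (319). The arm was still settling when I took that pose, so I'll correct by about 7 mm in -y.

Run:
```python
from h import *
from rig import *
o=get_obs(); i=camera_info("wrist"); T=Rn.from_quat(o["tool_rot"]).as_matrix()
print(o["position"],np.degrees(np.arctan2(T[1,2],T[0,2])),T[:,1])
# rib top front edge 315..358 at row 262-ish z .059 ; plate far edge 273..400 at row 212 z .029
print(cast(i,[(315,263),(358,263)],.059).round(4)); print(cast(i,[(273,212),(400,212),(279,383),(389,383)],.029).round(4))
```

```text
[ 0.54814306 -0.24211577  0.03298608] -98.78511047448488 [ 0.00495259  0.00655192 -0.99996627]
[[ 0.579  -0.2462  0.059 ]
 [ 0.5764 -0.2637  0.059 ]]
[[ 0.5968 -0.228   0.029 ]
 [ 0.5876 -0.2883  0.029 ]
 [ 0.4998 -0.2125  0.029 ]
 [ 0.4907 -0.2737  0.029 ]]
```

Call:
{"fn": "jog_arm", "kwargs": {"increments": [[[-0.4, 0.3, -0.4, -0.0045, -0.008, 0, -1], [-0.4, 0.3, -0.4, -0.0045, -0.008, 0, -1], [-0.4, 0.3, -0.4, -0.0045, -0.008, 0, -1], [-0.4, 0.3, -0.4, -0.0045, -0.008, 0, 1], [-0.4, 0.3, -0.4, -0.0045, -0.008, 0, 1], [-0.4, 0.3, -0.4, -0.0045, -0.008, 0, 1], [-0.4, 0.3, -0.4, -0.0045, -0.008, 0, 1], [-0.4, 0.3, -0.4, -0.0045, -0.008, 0, 1]]], "squeeze": 50}}

```text
time: 2.65
position: [0.5436, -0.25, 0.0329]
tool_rot: [-0.057, -0.705, 0.705, 0.057]
ft_force: [0.4, 0.2, -0.2]
grip_width: 0.0547
```

Run:
```python
from h import *
from rig import *
o=get_obs(); i=camera_info("wrist"); T=Rn.from_quat(o["tool_rot"]).as_matrix()
print(o["position"],np.degrees(np.arctan2(T[1,2],T[0,2])),T[:,1],o["ft_force"],o["grip_width"])
```

```text
[ 0.54363768 -0.25003468  0.03294958] -99.18269798371499 [-3.18060926e-04 -3.89279330e-04 -9.99999874e-01] [ 0.37741542  0.15209759 -0.21505168] 0.054663548648533435
```

Call:
{"fn": "jog_arm", "kwargs": {"increments": [[[0, 0, 0, 0, 0, 0, 1], [0, 0, 0, 0, 0, 0, 1], [0, 0, 0, 0, 0, 0, 1], [0, 0, 0, 0, 0, 0, 1], [0, 0, 0, 0, 0, 0, 1], [0, 0, 0, 0, 0, 0, 1], [0, 0, 0, 0, 0, 0, 1]]]}}

```text
time: 3.35
position: [0.5436, -0.25, 0.0329]
tool_rot: [-0.056, -0.705, 0.705, 0.057]
ft_force: [-1.1, 0.2, -1.0]
grip_width: 0.0199
```

Gripped: the opening is 19.9 mm, matching the 20 mm rib. Now lift and carry to a viewing pose short of the housing.

Call:
{"fn": "jog_arm", "kwargs": {"increments": [[[0, 0, 0, 0, 0, 0.02, 1], [0, 0, 0, 0, 0, 0.06, 1], [0, 0, 0, 0, 0, 0.1, 1], [0, 0, 0, 0, 0.01, 0.14, 1], [0, 0, 0, -0.01, 0.04, 0.17, 1], [0, 0, 0, -0.025, 0.08, 0.19, 1], [0, 0, 0, -0.04, 0.12, 0.19, 1], [0, 0, 0, -0.055, 0.16, 0.19, 1]]]}}

```text
time: 4.15
position: [0.4881, -0.0888, 0.2238]
tool_rot: [-0.057, -0.705, 0.705, 0.056]
ft_force: [0.2, 0.5, -0.7]
grip_width: 0.0199
```

Call:
{"fn": "jog_arm", "kwargs": {"increments": [[[0, 0, 0, -0.013, 0.04, 0, 1], [0, 0, 0, -0.026, 0.08, 0, 1], [0, 0, 0, -0.039, 0.12, 0, 1], [0, 0, 0, -0.05, 0.16, 0, 1], [0, 0, 0, -0.06, 0.2, 0, 1], [0, 0, 0, -0.06, 0.24, 0, 1], [0, 0, 0, -0.06, 0.26, 0, 1], [0, 0, 0, -0.06, 0.26, 0, 1]]]}}

```text
time: 4.95
position: [0.4276, 0.1734, 0.2238]
tool_rot: [-0.056, -0.705, 0.705, 0.055]
ft_force: [-0.3, 0.2, -0.2]
grip_width: 0.0195
```

Run:
```python
from h import *
from rig import *
camera("top")
o=get_obs(); i=camera_info("wrist"); im=camera("wrist")[:,:,::-1].copy(); cv2.imwrite("pics/w3.png",im)
np.savez("w3.npz",**i)
T=Rn.from_quat(o["tool_rot"]).as_matrix()
print(o["time"],o["position"],np.degrees(np.arctan2(T[1,2],T[0,2])),T[:,1],o["ft_force"],o["grip_width"],abs(o["joint_velocities"]).max())
```

```text
5.0 [0.4276186  0.17199642 0.2237301 ] -99.04595859457164 [ 0.00134165 -0.00138278 -0.99999814] [ 0.33215808 -0.37326694 -1.24767444] 0.019382827497159034 0.042171927955641744
```

View pics/w3.png

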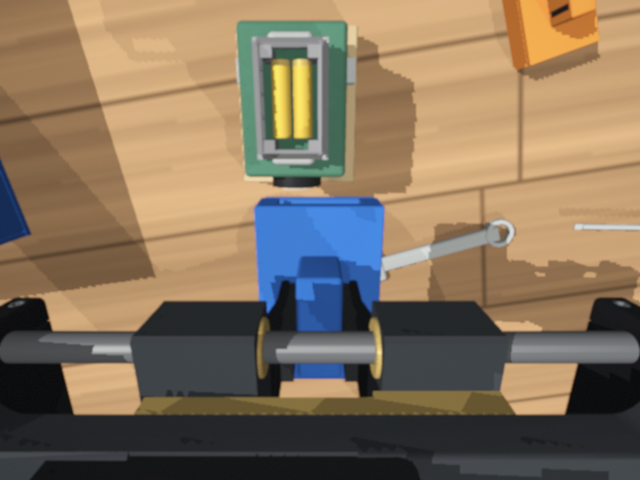

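The wrist view shows the held cover (320,200-380) and, ahead of it, the green case (295,100) with its collar spanning (252-327, 37-163). I'll measure both in the same picture.

Run:
```python
from h import *
im=cv2.imread("pics/w3.png");i=dict(np.load("w3.npz"))
hsv=cv2.cvtColor(im,cv2.COLOR_BGR2HSV)
g=cv2.inRange(hsv,(60,70,30),(90,255,255)); g[190:]=0;g[:,:200]=0;g[:,400:]=0
gm=max(blobs(g>0),key=lambda b:b[0])[2]
r=cv2.minAreaRect((cast(i,hull(gm),.09)[:,:2]*1000).astype(np.float32));print("shoulder",r)
px=cv2.boundingRect(hull(gm));print(px)
# collar: fill holes inside green = non-green inside hull, grey low-sat
h=hull(gm); f=np.zeros(g.shape,np.uint8); cv2.drawContours(f,[h.reshape(-1,1,2)],-1,1,-1)
inn=((f>0)&(g==0)).astype(np.uint8); inn=cv2.morphologyEx(inn,cv2.MORPH_OPEN,np.ones((3,3)))
im2=max(blobs(inn>0),key=lambda b:b[0])[2]
for z in(.108,.116):
  print("collar",z,cv2.minAreaRect((cast(i,hull(im2),z)[:,:2]*1000).astype(np.float32)))
b=cv2.inRange(hsv,(108,120,60),(125,255,255));b[:190]=0;b[400:]=0;b[:,:230]=0
H=[]
for row in range(215,295,5):
  xs=np.where(b[row]>0)[0]
  if row<270: H.append((row,xs.min(),xs.max()))
L=cast(i,[(x0,r) for r,x0,x1 in H],.2237-.004);Rr=cast(i,[(x1+1,r) for r,x0,x1 in H],.2237-.004)
for n,P in(("L",L),("R",Rr)):
  p=np.polyfit(P[:,0],P[:,1],1);print(n,np.degrees(np.arctan(p[0])),P.mean(0))
m=(L+Rr)/2;p=np.polyfit(m[:,0],m[:,1],1);print("mid",m.mean(0),np.degrees(np.arctan(p[0])),np.linalg.norm(L-Rr,axis=1))
a=cv2.resize(im[0:230,200:420],None,fx=2.5,fy=2.5,interpolation=cv2.INTER_CUBIC);cv2.imwrite("pics/c3.png",a)
```

```text
shoulder ((532.9082641601562, 174.89328002929688), (80.71959686279297, 113.33519744873047), 80.92285919189453)
(238, 22, 108, 156)
collar 0.108 ((533.8445434570312, 175.16250610351562), (55.31206130981445, 92.35037994384766), 80.86725616455078)
collar 0.116 ((533.1404418945312, 174.67822265625), (53.71936798095703, 89.69117736816406), 80.86725616455078)
L -8.767925238989408 [0.46375334 0.19660993 0.2197    ]
R -8.322424817167782 [0.45400203 0.13554146 0.2197    ]
mid [0.45887768 0.1660757  0.2197    ] -8.546712437511609 [0.06165607 0.06192087 0.06170217 0.06196969 0.06174934 0.06152737
 0.06179799 0.06207111 0.06234678 0.06162273 0.06189909]
```

View pics/c3.png

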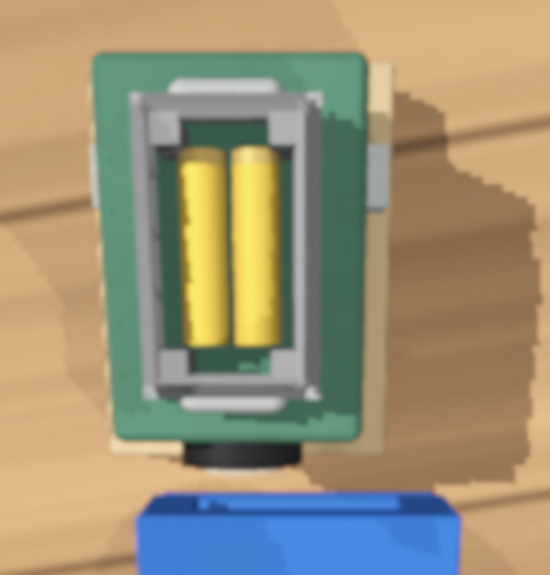

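Run:
```python
from h import *
im=cv2.imread("pics/w3.png").astype(int);i=dict(np.load("w3.npz"))
print(im[192:216,300].tolist()); 
P=cast(i,[(258,206.5),(383,206.5)],.2197);print(P,np.linalg.norm(P[0]-P[1]),P.mean(0))
u=np.array([np.cos(np.radians(-9)),np.sin(np.radians(-9))]);print("centre",P.mean(0)[:2]-.0495*u)
Q=cast(i,[(300,198.5)],.2237-.033);print(Q)
```

```text
[[134, 182, 221], [133, 181, 220], [129, 176, 216], [128, 166, 204], [145, 146, 174], [175, 123, 122], [197, 117, 74], [209, 123, 63], [217, 131, 69], [221, 136, 74], [215, 130, 70], [193, 112, 58], [162, 90, 46], [160, 87, 42], [188, 105, 52], [206, 120, 61], [213, 126, 64], [214, 127, 65], [214, 126, 65], [214, 127, 65], [214, 127, 65], [214, 127, 65], [214, 127, 65], [214, 127, 65]]
[[0.48016405 0.19240382 0.2197    ]
 [0.47074176 0.13337453 0.2197    ]] 0.05977655741809655 [0.4754529  0.16288917 0.2197    ]
centre [0.42656233 0.17063268]
[[0.4758089  0.17427045 0.1907    ]]
```

Call:
{"fn": "jog_arm", "kwargs": {"increments": [[[0, 0, 0, 0.04, 0.0035, 0, 1], [0, 0, 0, 0.08, 0.0035, 0, 1], [0, 0, 0, 0.105, 0.0035, 0, 1], [0, 0, 0, 0.105, 0.0035, -0.02, 1], [0, 0, 0, 0.105, 0.0035, -0.045, 1], [0, 0, 0, 0.105, 0.0035, -0.06, 1], [0, 0, 0, 0.105, 0.0035, -0.062, 1], [0, 0, 0, 0.105, 0.0035, -0.062, 1]]]}}

```text
time: 5.85
position: [0.5327, 0.1733, 0.1614]
tool_rot: [-0.057, -0.704, 0.706, 0.057]
ft_force: [0.9, 1.2, 0.4]
grip_width: 0.0197
```

Run:
```python
from h import *
from rig import *
j=camera_info("scene");s=camera("scene")[:,:,::-1]; cv2.imwrite("pics/s4.png",cv2.resize(s[110:230,290:430],None,fx=5,fy=5,interpolation=cv2.INTER_CUBIC))
o=get_obs(); i=camera_info("wrist"); im=camera("wrist")[:,:,::-1].copy(); cv2.imwrite("pics/w4.png",im)
np.savez("w4.npz",**i)
o=get_obs();T=Rn.from_quat(o["tool_rot"]).as_matrix()
print(o["time"],o["position"],np.degrees(np.arctan2(T[1,2],T[0,2])),T[:,1],o["ft_force"],o["grip_width"])
```

```text
5.95 [0.53356379 0.17398531 0.1625495 ] -99.19601654269451 [ 0.00279242 -0.00154777 -0.9999949 ] [ 0.49939103  0.74138997 -0.84900608] 0.01950751150017301
```

View pics/w4.png

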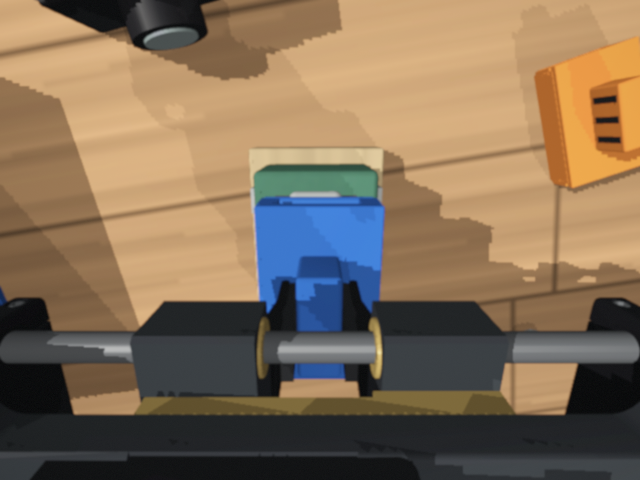

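View pics/s4.png

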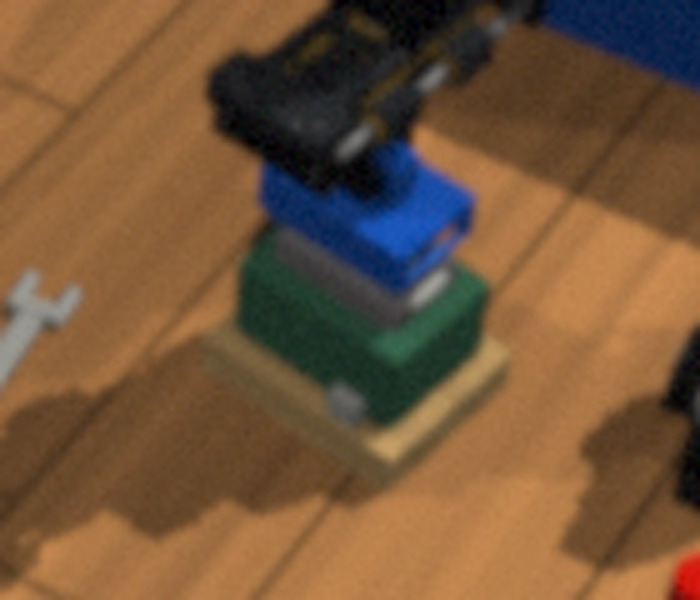

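Run:
```python
from h import *
from rig import *
im=cv2.imread("pics/w4.png");i=dict(np.load("w4.npz"));hsv=cv2.cvtColor(im,cv2.COLOR_BGR2HSV)
o=get_obs();T=Rn.from_quat(o["tool_rot"]).as_matrix();p=o["position"]
def rel(uv,z): return (cast(i,uv,z)-p)@T   # tool frame: -x fwd, z right
b=cv2.inRange(hsv,(105,100,50),(125,255,255)); g=cv2.inRange(hsv,(60,60,30),(95,255,255))
for nm,m,z,rows in(("blue",b,p[2]-.004,range(210,280,8)),("green",g,.09,range(172,186,2))):
  for r in rows:
    xs=np.where(m[r,230:410]>0)[0]+230
    a=rel([(xs.min(),r),(xs.max()+1,r)],z); print(nm,r,xs.min(),xs.max(),(a.mean(0)*1000).round(1),round(1000*(a[1]-a[0])[2],1))
a=cv2.resize(im[130:300,230:410],None,fx=3.3,fy=3.3,interpolation=cv2.INTER_CUBIC);cv2.imwrite("pics/c4.png",a)
```

```text
blue 210 255 383 [-46.8   4.1   1.3] 61.7
blue 218 255 383 [-42.9   4.1   1.3] 62.1
blue 226 256 382 [-38.9   4.1   1.3] 61.6
blue 234 256 382 [-34.9   4.1   1.3] 62.0
blue 242 257 382 [-30.8   4.1   1.6] 62.0
blue 250 257 381 [-26.7   4.1   1.3] 61.9
blue 258 258 381 [-22.4   4.1   1.6] 61.9
blue 266 258 380 [-18.2   4.1   1.3] 61.8
blue 274 259 379 [-13.8   4.    1.3] 61.2
green 172 257 375 [-57.2  72.7  -0.6] 78.0
green 174 255 376 [-55.9  72.7  -0.9] 80.1
green 176 255 376 [-54.6  72.7  -0.9] 80.2
green 178 255 376 [-53.3  72.7  -0.9] 80.3
green 180 255 376 [-52.   72.7  -0.9] 80.5
green 182 255 376 [-50.7  72.7  -0.9] 80.6
green 184 255 376 [-49.4  72.7  -0.9] 80.7
```

View pics/c4.png

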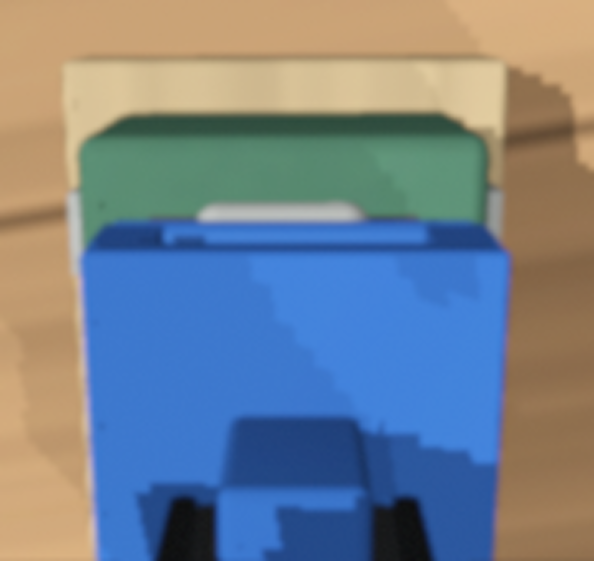

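Nearly square. The cover sits about 2 mm to -y and 1 mm to -x of the housing. I'll correct that and lower until it rests on the latches, expected at TCP z≈0.139.

Call:
{"fn": "jog_arm", "kwargs": {"increments": [[[0, 0, 0, 0.001, 0.002, 0, 1], [0, 0, 0, 0.001, 0.002, -0.004, 1], [0, 0, 0, 0.001, 0.002, -0.01, 1], [0, 0, 0, 0.001, 0.002, -0.014, 1], [0, 0, 0, 0.001, 0.002, -0.018, 1], [0, 0, 0, 0.001, 0.002, -0.02, 1], [0, 0, 0, 0.001, 0.002, -0.021, 1], [0, 0, 0, 0.001, 0.002, -0.021, 1]]]}}

```text
time: 6.75
position: [0.5345, 0.176, 0.1414]
tool_rot: [-0.058, -0.704, 0.705, 0.056]
ft_force: [-0.3, 0.7, -1.3]
grip_width: 0.0193
```

Call:
{"fn": "jog_arm", "kwargs": {"increments": [[[0, 0, 0, 0, 0, -0.0005, 1], [0, 0, 0, 0, 0, -0.001, 1], [0, 0, 0, 0, 0, -0.0015, 1], [0, 0, 0, 0, 0, -0.002, 1]]]}}

```text
time: 7.15
position: [0.5346, 0.176, 0.1394]
tool_rot: [-0.058, -0.704, 0.705, 0.056]
ft_force: [-0.2, 0.2, -0.6]
grip_width: 0.0197
```

Call:
{"fn": "jog_arm", "kwargs": {"increments": [[[0, 0, 0, 0, 0, -0.0005, 1], [0, 0, 0, 0, 0, -0.001, 1], [0, 0, 0, 0, 0, -0.0015, 1], [0, 0, 0, 0, 0, -0.0015, 1]]]}}

```text
time: 7.55
position: [0.5347, 0.176, 0.1385]
tool_rot: [-0.058, -0.704, 0.705, 0.055]
ft_force: [-1.1, -0.1, 4.5]
grip_width: 0.0197
```

Contact at TCP z=0.1385 with 4.5 N, where the latches were expected. A quick look before pressing.

Run:
```python
from h import *
from rig import *
s=camera("scene")[:,:,::-1]; a=cv2.resize(s[110:230,290:430],None,fx=4,fy=4,interpolation=cv2.INTER_CUBIC)
im=camera("wrist")[:,:,::-1]; b=cv2.resize(im[130:310,240:400],None,fx=480/180,fy=480/180)
b=b[:,:]; cv2.imwrite("pics/s5.png",cv2.resize(np.hstack([a,b]),None,fx=.8,fy=.8))
o=get_obs();T=Rn.from_quat(o["tool_rot"]).as_matrix()
print(o["time"],o["position"],np.degrees(np.arctan2(T[1,2],T[0,2])),T[:,1],o["ft_force"],o["moment"])
```

```text
7.65 [0.53467979 0.17599385 0.13846692] -99.19226755855459 [ 0.00319922 -0.00155255 -0.99999368] [-1.52772881 -0.65888048  5.98984656] [ 0.00791501  0.34842763 -0.0027544 ]
```

View pics/s5.png

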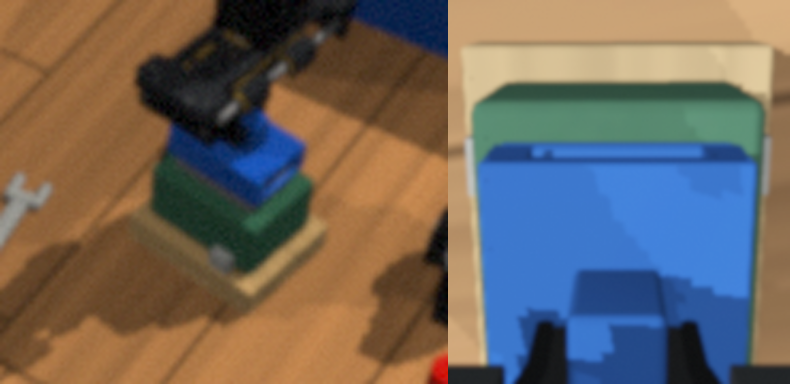

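Square and centred. The small Fx and My suggest it sits about 1 mm too far in +x. I'll nudge -0.001 while pressing straight down.

Call:
{"fn": "jog_arm", "kwargs": {"increments": [[[0, 0, 0, -0.0005, 0, -0.001, 1], [0, 0, 0, -0.001, 0, -0.002, 1], [0, 0, 0, -0.001, 0, -0.003, 1], [0, 0, 0, -0.001, 0, -0.004, 1], [0, 0, 0, -0.001, 0, -0.005, 1]]]}}

```text
time: 8.15
position: [0.5351, 0.1762, 0.1356]
tool_rot: [-0.059, -0.705, 0.705, 0.054]
ft_force: [-1.4, -0.9, 11.6]
grip_width: 0.0198
```

Run:
```python
from h import *
from rig import *
o=get_obs();T=Rn.from_quat(o["tool_rot"]).as_matrix()
print(o["time"],o["position"],np.degrees(np.arctan2(T[1,2],T[0,2])),T[:,1],o["ft_force"],o["moment"])
```

```text
8.15 [0.53507098 0.17620925 0.13555995] -99.1865187738519 [ 0.00699138 -0.00106875 -0.99997499] [-1.40723483 -0.85169077 11.62097166] [0.03705041 0.42116279 0.0497613 ]
```

Call:
{"fn": "jog_arm", "kwargs": {"increments": [[[0, 0.2, 0, -0.0005, 0, -0.003, 1], [0, 0.4, 0, -0.001, 0, -0.004, 1], [0, 0.4, 0, -0.001, 0, -0.005, 1], [0, 0.4, 0, -0.001, 0, -0.006, 1], [0, 0.4, 0, -0.001, 0, -0.007, 1]]]}}

```text
time: 8.65
position: [0.5343, 0.1762, 0.1278]
tool_rot: [-0.057, -0.704, 0.705, 0.056]
ft_force: [2.2, 0.6, -5.1]
grip_width: 0.0197
```

Run:
```python
from h import *
from rig import *
o=get_obs();T=Rn.from_quat(o["tool_rot"]).as_matrix()
print(o["time"],o["position"],np.degrees(np.arctan2(T[1,2],T[0,2])),T[:,1],o["ft_force"],o["moment"])
```

```text
8.65 [0.53431502 0.17623358 0.12778003] -99.18782449542975 [ 4.50339824e-04 -9.91524860e-04 -9.99999407e-01] [ 2.16533544  0.61022485 -5.14107328] [ 0.04727556 -0.39157977  0.00338827]
```

It snapped: the latches are now drawing the cover down (-5 N) against the arm. Now follow it home and press.

Call:
{"fn": "jog_arm", "kwargs": {"increments": [[[0, 0, 0, 0, 0, -0.001, 1], [0, 0, 0, 0, 0, -0.002, 1], [0, 0, 0, 0, 0, -0.003, 1], [0, 0, 0, 0, 0, -0.0035, 1], [0, 0, 0, 0, 0, -0.004, 1], [0, 0, 0, 0, 0, -0.004, 1]]]}}

```text
time: 9.25
position: [0.5337, 0.1761, 0.1249]
tool_rot: [-0.056, -0.704, 0.705, 0.057]
ft_force: [-1.8, -1.7, 6.9]
grip_width: 0.0197
```

Call:
{"fn": "jog_arm", "kwargs": {"increments": [[[0, 0, 0, 0, 0, -0.0012, 1], [0, 0, 0, 0, 0, -0.0016, 1], [0, 0, 0, 0, 0, -0.002, 1], [0, 0, 0, 0, 0, -0.002, 1], [0, 0, 0, 0, 0, -0.002, 1], [0, 0, 0, 0, 0, -0.002, 1]]]}}

```text
time: 9.85
position: [0.5337, 0.1761, 0.1249]
tool_rot: [-0.057, -0.704, 0.705, 0.056]
ft_force: [-3.2, -1.1, 11.2]
grip_width: 0.0194
```

Run:
```python
from h import *
from rig import *
s=camera("scene")[:,:,::-1]; a=cv2.resize(s[110:230,290:430],None,fx=4,fy=4,interpolation=cv2.INTER_CUBIC)
i=camera_info("wrist");im=camera("wrist")[:,:,::-1].copy(); b=cv2.resize(im[130:310,240:400],None,fx=480/180,fy=480/180)
cv2.imwrite("pics/s6.png",cv2.resize(np.hstack([a,b]),None,fx=.8,fy=.8)); cv2.imwrite("pics/w6.png",im)
o=get_obs();T=Rn.from_quat(o["tool_rot"]).as_matrix()
print(o["time"],o["position"],np.degrees(np.arctan2(T[1,2],T[0,2])),T[:,1],o["ft_force"],o["moment"],o["grip_width"])
```

```text
9.95 [0.53365565 0.1760928  0.12483662] -99.1777561947834 [ 3.32829422e-04 -1.34791155e-03 -9.99999036e-01] [-2.6022687  -1.92109706 11.29838702] [-0.07138494  0.50492171  0.00133682] 0.019953430666055618
```

View pics/s6.png

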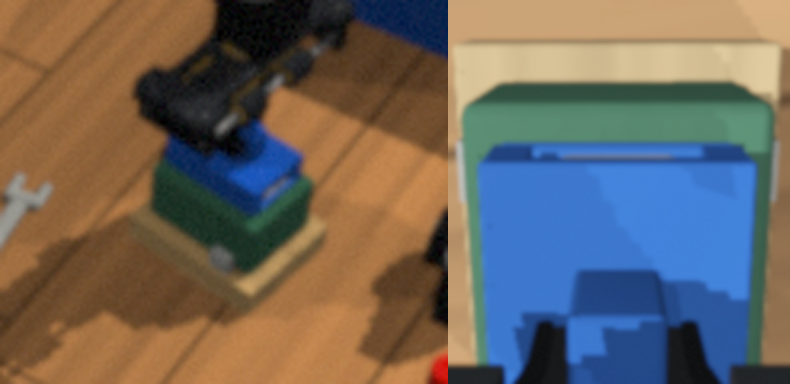

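The cover is home. The steel latch shows in the skirt window, and z stayed at 0.1249 while the push rose from 6.9 to 11.3 N, so it is on a hard stop. Handing in while pressing.

Run:
```python
from rig import *
print(hand_in())
```

```text
the job is handed in; nothing more can be done
None
```

I put the large blue cover on the camera's collar, pressed it until it snapped home, and handed in while still pressing it down with about 11 N. The small blue, turquoise and orange covers were left alone.

- **Resting on the latches:** first contact came at TCP z ≈ 0.1385 m with 4.5–6 N, about where the latches should be. The push then rose past 11.6 N, and after the snap the cover was being drawn down with -5 N.
- **Home:** at the end TCP z was 0.1248 m against the expected 0.125 m. It did not move as the push rose from 6.9 to 11.3 N, so the plate is on the collar.
- **Squareness:** tool tilt was under 0.1° and jaw heading -99.2°, matching the housing's yaw of about -9.1°. The +x latch showed in its skirt window.
- **Time:** it took 9.95 s of the 58 s allowed.

**Disagreements:**
- I first aimed the grasp about 7 mm off because the arm was still settling, and corrected that before closing.
- The top and wrist cameras differed by about 2–3 mm on the x position of the cover and housing.
- A small side force of about 3 N remained while pressing.
- I did not see the latch at the -x end directly.
- I did not measure the other things on the table again at the end; nothing came near them.

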